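# Swap the painted chime globes onto their own stands

### The job

The four painted wind-chime globes are on the wrong drying stands: move each one onto the cork of the stand of its own colour, upright and centred, using the empty white stand to make room so that it is empty again at the end. The rims are still wet and the glass is thin, so never let a globe touch the bench, and set each one down before letting go rather than dropping it. Leave the small white dish where it stands.

Things in the scene. Friction and masses are not known exactly. Their poses are not given: they have to be found in the camera images.
- red_globe: red painted glass wind-chime globe with small white blossoms, loose, about 90 g: a round globe 63 mm in diameter with a flat foot 36 mm across and a small brass stud on top, 64 mm high overall. Widest from 19 to 33 mm above its foot, where its sides are upright: grip there. Origin: centre of the underside of its foot; z up through the stud; alike from all sides. Starts upright on the stand of another colour.
- blue_globe: blue painted glass wind-chime globe with small white blossoms, loose, about 90 g: a round globe 63 mm in diameter with a flat foot 36 mm across and a small brass stud on top, 64 mm high overall. Widest from 19 to 33 mm above its foot, where its sides are upright: grip there. Origin: centre of the underside of its foot; z up through the stud; alike from all sides. Starts upright on the stand of another colour.
- green_globe: green painted glass wind-chime globe with small white blossoms, loose, about 90 g: a round globe 63 mm in diameter with a flat foot 36 mm across and a small brass stud on top, 64 mm high overall. Widest from 19 to 33 mm above its foot, where its sides are upright: grip there. Origin: centre of the underside of its foot; z up through the stud; alike from all sides. Starts upright on the stand of another colour.
- yellow_globe: yellow painted glass wind-chime globe with small white blossoms, loose, about 90 g: a round globe 63 mm in diameter with a flat foot 36 mm across and a small brass stud on top, 64 mm high overall. Widest from 19 to 33 mm above its foot, where its sides are upright: grip there. Origin: centre of the underside of its foot; z up through the stud; alike from all sides. Starts upright on the stand of another colour.
- red_stand: red round drying stand, fixed to the bench: a disc 92 mm in diameter with a flat cork pad 66 mm across in its middle; the pad is flat, its top 25 mm above the bench, and the red ring around it is 2 mm lower. Origin: centre of its underside, on the bench; z up. Holds a globe of another colour at the start.
- blue_stand: blue round drying stand, fixed to the bench: a disc 92 mm in diameter with a flat cork pad 66 mm across in its middle; the pad is flat, its top 25 mm above the bench, and the blue ring around it is 2 mm lower. Origin: centre of its underside, on the bench; z up. Holds a globe of another colour at the start.
- green_stand: green round drying stand, fixed to the bench: a disc 92 mm in diameter with a flat cork pad 66 mm across in its middle; the pad is flat, its top 25 mm above the bench, and the green ring around it is 2 mm lower. Origin: centre of its underside, on the bench; z up. Holds a globe of another colour at the start.
- yellow_stand: yellow round drying stand, fixed to the bench: a disc 92 mm in diameter with a flat cork pad 66 mm across in its middle; the pad is flat, its top 25 mm above the bench, and the yellow ring around it is 2 mm lower. Origin: centre of its underside, on the bench; z up. Holds a globe of another colour at the start.
- spare_stand: white round drying stand, fixed to the bench: a disc 92 mm in diameter with a flat cork pad 66 mm across in its middle; the pad is flat, its top 25 mm above the bench, and the white ring around it is 2 mm lower. Origin: centre of its underside, on the bench; z up. The spare stand: empty at the start.
- dish: small white ceramic mixing dish, empty, loose: 68 mm across, 26 mm high, standing on the bench among the stands. Origin: centre of its underside. To be left where it stands.
Things that resemble listed ones, but are neither listed nor needed, are in the scene too. Of the things that look like the blue_globe, the smaller one is meant.

How it is judged:
At the end, for the whole second after the job is handed in: each globe stands upright (within 7 degrees) on the cork of the stand of its own colour, its foot's centre within 12 mm of the stand's centre, released and at rest; so the white stand is empty (horizontal distance between red_globe and red_stand below 0.012 m and z of red_globe in the frame of red_stand between 0.02 and 0.03 m and angle between each of red_globe, blue_globe, green_globe, yellow_globe's own z axis and vertical below 0.12 rad and linear speed of each of red_globe, blue_globe, green_globe, yellow_globe below 0.02 m/s and angular speed of each of red_globe, blue_globe, green_globe, yellow_globe below 0.2 rad/s and horizontal distance between blue_globe and blue_stand below 0.012 m and z of blue_globe in the frame of blue_stand between 0.02 and 0.03 m and horizontal distance between green_globe and green_stand below 0.012 m and z of green_globe in the frame of green_stand between 0.02 and 0.03 m and horizontal distance between yellow_globe and yellow_stand below 0.012 m and z of yellow_globe in the frame of yellow_stand between 0.02 and 0.03 m); the robot touches nothing.
It fails at once if a globe touches the bench or falls off a stand (height (world z) of any of red_globe, blue_globe, green_globe, yellow_globe below 0.015 m).
It fails at once if a globe is dropped (falls freely at more than 0.6 m/s, about 2 cm of fall) ((linear speed of red_globe above 0.6 m/s and contact force between the fingers and red_globe below 0.05 N) or (linear speed of blue_globe above 0.6 m/s and contact force between the fingers and blue_globe below 0.05 N) or (linear speed of green_globe above 0.6 m/s and contact force between the fingers and green_globe below 0.05 N) or (linear speed of yellow_globe above 0.6 m/s and contact force between the fingers and yellow_globe below 0.05 N)).
It fails at once if the small white dish is moved by more than 2 cm (distance of dish from where it was at the start of the episode above 0.02 m).
It also fails if it takes over 136 s, if anything falls off the work surface, if the arm or the gripper's body presses on something with over 40 N, if the wrist force passes 120 N, or if a joint passes its speed limit or range.

### The arm

A 6-joint arm with a two-finger parallel gripper is mounted at the origin on the work surface. World frame = base frame: x ahead of the robot, y to its left, z up, the work surface at z = 0. Lengths are in m, angles in rad, forces in N, time in s.
With the tool pointing down it reaches from about 0.35 to 0.925 m from the base axis. Payload 6.4 kg.
Tool frame: the origin (TCP) lies midway between the tips of the shut fingers; the grasp point (between the pads) lies manip.pinch_z behind it (manip.pinch_z is the distance from the TCP to the grasp point, in m); y points along the fingers, z is the direction in which the jaws open and shut, and the axes are right-handed (so a half turn about y gives the same grasp; the last joint's range is limited). The gripper opens to 94 mm and grips with 3 to 60 N. Pads are 16 mm wide; open, the fingers measure 119 mm over their backs; the gripper's body (75 mm by 177 mm) begins 78 mm behind the grasp point.
Start: joints at [1.058, 0.245, 1.558, -0, 1.339, -0.174], TCP at [0.216, 0.613, 0.205] pointing down, gripper open.
Joint ranges: [-3.13, 3.13], [-1.02, 2.26], [0.13, 2.54], [-0.95, 4.09], [0.21, 2.88], [-2.74, 2.74]. Speed limits (rad/s): [2.57, 2.57, 3.14, 3.14, 3.14, 3.14].

### API

Orientations are given as a unit quaternion [w, x, y, z].
In Python, from plant import telemetry, imaging, order, manip gives the robot as it stands.
- The arm moves only by the tool arm_command, never from a script. Its argument "plan" is a list that holds one entry, the list of rows, each a list of 4 numbers: the shift along the tool's x, y, z in mm, then the turn about the tool's y in degrees. In form: [[[x, y, z, spin], ...]]. A call has exactly 10 rows; each row is the pose to reach, as a shift and turn from the pose commanded when the call began, along the tool's axes at that moment; what a row does not reach only later rows make up. A row lasts 1/10 s, in which the tool goes at most 50 mm and 8.59 degrees, less where a joint would pass 70% of its speed; a pose out of reach is approached as far as the arm can. A call with a gripper value outside its range is refused whole. "claw" is the closure, from -1 (fully open) to 1 (shut), set as the call begins (left out, the last holds). The fingers move at their own pace and stop on an object; "grip_force" is the grip in N (left out, the last holds). Time passes only in rows, so rows that repeat a pose let the fingers close, or fill a call up. It gives the time, the measured TCP pose, the force and the opening at its end, in the units of the state.
- telemetry.sense(): the state, without advancing time (a new reading comes with each control period).
- imaging.camera(name): name is "side" or "top"; returns a dict with "color" (420x560x3 uint8, red, green, blue), "range_z" (420x560 float32, m along the optical axis (not along the pixel's ray), 0 where there is no reading), "K" (3x3 intrinsics, pixels), "rvec" (rotation vector, rad) and "tvec" (3), from world to camera coordinates, as OpenCV has them. Camera axes: x right, y down, z forward; pixel columns grow to the right and rows downward; lengths in m; the calibration is good to about 2 mm. A picture is of the moment at which its call begins.
- order.finish_job(): hands the job in, once; it reports no verdict.
The state is a dict: "time": time; "joint_pos": joint angles; "joint_vel": joint speeds; "joint_efforts": joint torques, N m; "tool_pos": TCP position; "orientation": TCP orientation; "force": force on the tool from outside, world axes, zero at the start; "ft_torque": the same for the moment, N m; "finger_gap": finger opening in m.
Only numpy, scipy, OpenCV 4.12 (cv2) and the standard library are available. Lean on these libraries where they do the work, as an engineer would, in place of code of your own. Each camera call takes 0.05 s, during which the arm holds its last target.

## Working session

There is one attempt and no reset: what is moved stays moved. The work goes in short steps, Python scripts to look and compute and a tool call to move; the robot and the scene stay as the last step left them, time stands still between calls to the robot, and variables do not carry over. Pictures are saved under pics/ and viewed, and the job is handed in when it is done.

Besides the shell and the picture viewer there is one more tool, called after ">>>" as name(argument=value, ...) on one line, values as JSON. arm_command: Moves the arm, as the interface text tells. Its arguments: {"type":"object","properties":{"plan":{"type":"array","items":{"type":"array","items":{"type":"array","items":{"type":"number"}}}},"claw":{"type":"number"},"grip_force":{"type":"number"}},"required":["plan"]}

```bash
ls; mkdir -p pics
python3 - <<'E'
from plant import telemetry, imaging, order, manip
import cv2
print(telemetry.sense()); print(manip.pinch_z)
for n in("top","side"):
    d=imaging.camera(n); cv2.imwrite(f"pics/{n}0.png",d["color"][:,:,::-1]); print(n,d["K"],d["rvec"],d["tvec"])
E
```

```text
pics
{'time': 0.0, 'joint_pos': array([ 1.05790497e+00,  2.45818206e-01,  1.55903959e+00,  2.05265233e-06,
        1.33869567e+00, -1.74088240e-01]), 'joint_vel': array([ 0.00069037, -0.00044233, -0.00115845, -0.00018141, -0.00070518,
        0.00014402]), 'joint_efforts': array([ 9.00940049e-04, -4.15829051e+01, -3.14600515e+01,  6.85702683e-02,
        3.32912395e-02, -1.14667437e-04]), 'tool_pos': array([0.21571201, 0.61250787, 0.20432898]), 'orientation': array([-0.69633226,  0.69763729, -0.11944714,  0.11897888]), 'force': array([ 0.38791048, -0.02491308, -0.20878778]), 'ft_torque': array([ 0.01552396, -0.00052584, -0.00409613]), 'finger_gap': 0.09396590426296929}
0.0188
top [[428.39465471   0.         277.55629554]
 [  0.         428.39465471 210.05172313]
 [  0.           0.           1.        ]] [ 2.1857515  -2.13574739  0.1729758 ] [-0.08306103  0.54543506  1.1191128 ]
side [[445.87536515   0.         276.8391133 ]
 [  0.         445.87536515 206.65293735]
 [  0.           0.           1.        ]] [ 2.22751955 -0.3297384   0.15062598] [-0.51022438  0.10016647  1.06457382]
```

View pics/top0.png

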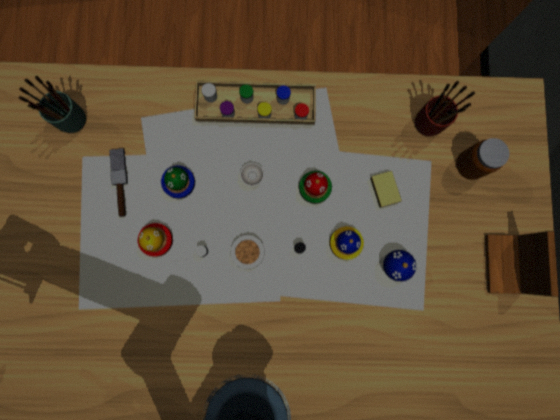

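View pics/side0.png

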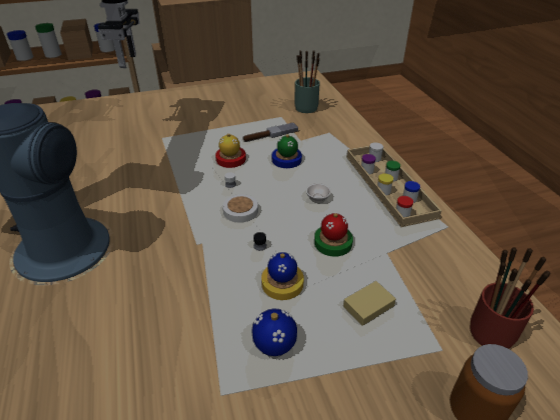

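The top view shows these stands: blue (178,181) holding green, red (155,239) holding yellow, green (315,186) holding red, yellow (347,242) holding small blue, and the white spare (247,252), empty. The dish is at (252,174). The big blue decoy stands on the paper at (400,265), and there are small jars at (201,250) and (300,248).

```bash
cat > h.py <<'E'
from plant import telemetry, imaging, order, manip
import cv2, numpy as np
from scipy.optimize import least_squares
def cloud(n):
    d=imaging.camera(n); z=d["range_z"].astype(float); K=d["K"]; R=cv2.Rodrigues(d["rvec"])[0]; t=np.ravel(d["tvec"])
    v,u=np.mgrid[:z.shape[0],:z.shape[1]]
    P=np.stack([(u-K[0,2])/K[0,0]*z,(v-K[1,2])/K[1,1]*z,z],-1)
    W=(P-t)@R; W[z<=0]=np.nan
    return d,W
def hsv(d): return cv2.cvtColor(d["color"],cv2.COLOR_RGB2HSV)
def cmask(h,c):
    H,S,V=h[...,0],h[...,1],h[...,2]
    r={'red':(H<6)|(H>172),'blue':(H>108)&(H<130),'green':(H>45)&(H<85),'yellow':(H>20)&(H<33)}[c]
    return r&(S>130)&(V>35)
def circ(p,r):
    f=lambda c: np.hypot(p[:,0]-c[0],p[:,1]-c[1])-r
    s=least_squares(f,p.mean(0),loss='soft_l1',f_scale=.002); return s.x, np.median(abs(f(s.x)))
E
python3 - <<'E'
from h import *
from scipy.optimize import least_squares
cl={n:cloud(n) for n in("top","side")}
K=cl['top'][0]["K"];R=cv2.Rodrigues(cl['top'][0]["rvec"])[0];t=cl['top'][0]["tvec"]
px={'blue':(178,181,'green'),'red':(155,239,'yellow'),'green':(315,186,'red'),'yellow':(347,242,'blue'),'spare':(247,252,None),'dish':(252,174,None),'bigblue':(400,265,None),'jarW':(201,250,None),'jarK':(300,248,None)}
for c,(u,v,g) in px.items():
    # approx location from plane z=.025
    ray=R.T@np.array([(u-K[0,2])/K[0,0],(v-K[1,2])/K[1,1],1]); o=-R.T@np.ravel(t); a=o+ray*(.03-o[2])/ray[2]
    print(c,a[:2].round(3))
    for n,(d,W) in cl.items():
        near=np.hypot(W[...,0]-a[0],W[...,1]-a[1])<.075
        h=hsv(d)
        if c in('blue','red','green','yellow'):
            m=near&cmask(h,c)&(abs(W[...,2]-.023)<.008)
            P=W[m]; 
            # outer boundary
            k=m.astype(np.uint8); cs,_=cv2.findContours(k,cv2.RETR_EXTERNAL,cv2.CHAIN_APPROX_NONE); 
            cc=np.median(P[:,:2],0)
            hull=cv2.convexHull((P[:,:2]*1e4).astype(np.float32))[:,0]/1e4
            (x,y),r=cv2.minEnclosingCircle(hull.astype(np.float32))
            s=circ(hull,.0455)
            print('  stand',n,len(P),'enc',round(x,4),round(y,4),round(r,4),'fit',s[0].round(4),s[1].round(4))
            m=near&cmask(h,g)&(W[...,2]>.045)
            Q=W[m]; print('   globe',n,len(Q),Q[:,2].max().round(3),end=' ')
            b=Q[(Q[:,2]>.046)&(Q[:,2]<.056)]
            if len(b)>8: s=circ(b[:,:2],.0315); print('band',s[0].round(4),s[1].round(4),end=' ')
            f=lambda q:np.linalg.norm(Q-q[:3],axis=1)-q[3]
            s=least_squares(f,[*Q.mean(0)[:2],.055,.03],loss='soft_l1',f_scale=.002);print('sph',s.x.round(4))
        else:
            m=near&(W[...,2]>(.015 if c!='bigblue' else .01)); Q=W[m]
            if len(Q)>5:
                hull=cv2.convexHull((Q[:,:2]*1e4).astype(np.float32))/1e4
                (x,y),r=cv2.minEnclosingCircle(hull.astype(np.float32)); print('  ',n,len(Q),'zmax',Q[:,2].max().round(3),'enc',round(x,4),round(y,4),round(r,4))
E
```

```text
blue [0.622 0.203]
  stand top 299 enc 0.6219 0.2073 0.0458 fit [0.6225 0.2066] 0.0008
   globe top 242 0.088 sph [0.6229 0.2045 0.0533 0.0304]
  stand side 193 enc 0.6223 0.2029 0.0458 fit [0.6228 0.2041] 0.001
   globe side 235 0.087 band [0.6247 0.2074] 0.0013 sph [0.6248 0.2048 0.056  0.0296]
red [0.462 0.256]
  stand top 316 enc 0.4621 0.2598 0.0459 fit [0.4615 0.2594] 0.0008
   globe top 348 0.096 sph [0.4596 0.2604 0.054  0.03  ]
  stand side 210 enc 0.462 0.2577 0.0458 fit [0.4625 0.2579] 0.0008
   globe side 260 0.089 band [0.4626 0.2636] 0.0011 sph [0.462  0.262  0.0557 0.0304]
green [ 0.618 -0.172]
  stand top 253 enc 0.6172 -0.1731 0.0448 fit [ 0.6182 -0.1729] 0.0021
   globe top 313 0.087 sph [ 0.618  -0.171   0.0531  0.0308]
  stand side 347 enc 0.6178 -0.1774 0.0455 fit [ 0.6195 -0.1748] 0.0017
   globe side 446 0.087 band [ 0.6206 -0.169 ] 0.0007 sph [ 0.6202 -0.17    0.0543  0.0309]
yellow [ 0.466 -0.26 ]
  stand top 371 enc 0.4646 -0.2603 0.0458 fit [ 0.4648 -0.2604] 0.0007
   globe top 286 0.088 sph [ 0.4642 -0.2594  0.0531  0.0309]
  stand side 462 enc 0.4659 -0.2621 0.0457 fit [ 0.4659 -0.2606] 0.0004
   globe side 556 0.086 band [ 0.4666 -0.2571] 0.0005 sph [ 0.4663 -0.2579  0.0541  0.0311]
spare [0.433 0.009]
   top 893 zmax 0.031 enc 0.4335 0.0095 0.046
   side 709 zmax 0.031 enc 0.4352 0.0094 0.0475
dish [0.647 0.002]
   top 235 zmax 0.033 enc 0.6467 0.0035 0.0335
   side 242 zmax 0.031 enc 0.6494 0.0041 0.0359
bigblue [ 0.407 -0.404]
   top 848 zmax 0.092 enc 0.4059 -0.3983 0.0428
   side 1727 zmax 0.089 enc 0.4078 -0.3988 0.0427
jarW [0.435 0.132]
   top 104 zmax 0.04 enc 0.4328 0.1325 0.0152
   side 105 zmax 0.039 enc 0.4342 0.1327 0.0157
jarK [ 0.447 -0.133]
   top 101 zmax 0.04 enc 0.4478 -0.1324 0.015
   side 155 zmax 0.039 enc 0.4486 -0.1323 0.0158
```

```bash
cat > m.py <<'E'
import sys,numpy as np
from plant import telemetry
from scipy.spatial.transform import Rotation as Ro
s=telemetry.sense(); q=s["orientation"]; R=Ro.from_quat(q,scalar_first=True).as_matrix()
print('t',round(s['time'],2),'pos',s['tool_pos'].round(4),'gap',round(s['finger_gap'],4),'F',s['force'].round(1),'q6',s['joint_pos'].round(2))
print('R cols',R.round(3).tolist())
for a in sys.argv[1:]:
    p=np.array([float(x) for x in a.split(',')]); print(a,'-> shift mm',(1000*R.T@(p-s['tool_pos'])).round(1))
E
python3 m.py .6238,.2050,.150 .6238,.2050,.032
```

```text
t 0.2 pos [0.2158 0.6127 0.2048] gap 0.0935 F [-0.3 -0.4 -0.8] q6 [ 1.06  0.25  1.56 -0.    1.34 -0.17]
R cols [[0.943, -0.001, 0.332], [-0.332, -0.001, 0.943], [-0.0, -1.0, -0.001]]
.6238,.2050,.150 -> shift mm [ 520.3   55.  -248.9]
.6238,.2050,.032 -> shift mm [ 520.3  173.  -248.8]
```

>>> arm_command(plan=[[[40, 0, -19, -2], [85, 0, -41, -5], [130, 0, -62, -8], [175, 0, -84, -11], [220, 0, -105, -14], [265, 0, -127, -17], [310, 0, -148, -19.4], [350, 0, -167, -19.4], [385, 0, -184, -19.4], [400, 0, -191, -19.4]]], claw=-1, grip_force=10)

```text
time: 1.2
tool_pos: [0.5317, 0.2975, 0.2053]
orientation: [-0.707, 0.707, -0.001, 0.001]
force: [0.1, 0.7, -0.1]
finger_gap: 0.0939
```

```bash
python3 m.py .6238,.2050,.150 .6238,.2050,.032
```

```text
t 1.2 pos [0.5317 0.2975 0.2053] gap 0.0939 F [ 0.1  0.7 -0.1] q6 [ 0.32  0.15  1.67 -0.    1.32 -1.24]
R cols [[1.0, 0.0, 0.004], [-0.004, -0.0, 1.0], [0.0, -1.0, -0.0]]
.6238,.2050,.150 -> shift mm [ 92.4  55.3 -92.1]
.6238,.2050,.032 -> shift mm [ 92.4 173.3 -92.1]
```

>>> arm_command(plan=[[[35, 0, -35, 0], [70, 10, -70, 0], [92, 30, -92, 0], [92, 60, -92, 0], [92, 85, -92, 0], [92, 110, -92, 0], [92, 135, -92, 0], [92, 155, -92, 0], [92, 170, -92, 0], [92, 173, -92, 0]]])

```text
time: 2.2
tool_pos: [0.6201, 0.2083, 0.0302]
orientation: [-0.707, 0.707, -0.001, -0.001]
force: [0.4, -0.2, -0.3]
finger_gap: 0.0937
```

```bash
cat > look.py <<'E'
import sys
from h import *
for n in ("top","side"):
    cv2.imwrite(f"pics/{n}{sys.argv[1]}.png",imaging.camera(n)["color"][:,:,::-1])
a,b=[cv2.imread(f"pics/{n}{sys.argv[1]}.png") for n in("top","side")]
cv2.imwrite(f"pics/b{sys.argv[1]}.png",np.hstack([a[120:320,60:460],b[80:380,120:460][:200+100][:200]]) if 0 else np.hstack([cv2.resize(a[100:340,60:460],(400,240)),b[90:330,150:450]]))
E
python3 look.py 1; python3 m.py
```

```text
t 2.3 pos [0.6216 0.2083 0.0323] gap 0.0942 F [ 1.3 -0.5  0. ] q6 [ 0.15  0.45  1.63  0.    1.05 -1.42]
R cols [[1.0, -0.0, -0.0], [0.0, 0.0, 1.0], [-0.0, -1.0, 0.0]]
```

View pics/b1.png

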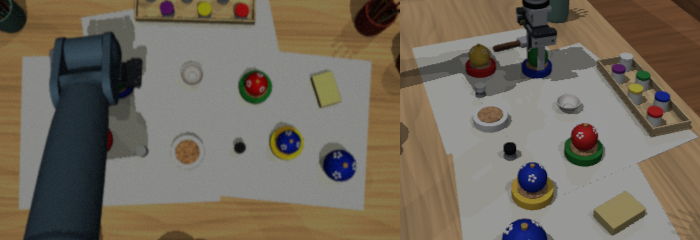

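The picture shows the gripper straddling the green globe on the blue stand. I'll correct by a few mm and close.

>>> arm_command(plan=[[[2, 0, -3, 0], [2, 0, -3, 0], [2, 0, -3, 0], [2, 0, -3, 0], [2, 0, -3, 0], [2, 0, -3, 0], [2, 0, -3, 0], [2, 0, -3, 0], [2, 0, -3, 0], [2, 0, -3, 0]]])

```text
time: 3.3
tool_pos: [0.6238, 0.205, 0.0324]
orientation: [0.707, -0.707, 0.0, -0.0]
force: [0.4, -0.4, 1.2]
finger_gap: 0.0941
```

>>> arm_command(plan=[[[0, 0, 0, 0], [0, 0, 0, 0], [0, 0, 0, 0], [0, 0, 0, 0], [0, 0, 0, 0], [0, 0, 0, 0], [0, 0, 0, 0], [0, 0, 0, 0], [0, 0, 0, 0], [0, 0, 0, 0]]], claw=1, grip_force=10)

```text
time: 4.3
tool_pos: [0.6238, 0.205, 0.0325]
orientation: [0.707, -0.707, 0.0, -0.0]
force: [-0.1, -1.1, 0.8]
finger_gap: 0.0627
```

```bash
python3 m.py; python3 m.py
```

```text
t 4.3 pos [0.6238 0.205  0.0325] gap 0.0627 F [-0.1 -1.1  0.8] q6 [ 0.15  0.46  1.63  0.    1.06 -1.43]
R cols [[1.0, -0.0, 0.0], [-0.0, 0.0, 1.0], [-0.0, -1.0, 0.0]]
t 4.3 pos [0.6238 0.205  0.0325] gap 0.0627 F [-0.1 -1.1  0.8] q6 [ 0.15  0.46  1.63  0.    1.06 -1.43]
R cols [[1.0, -0.0, 0.0], [-0.0, 0.0, 1.0], [-0.0, -1.0, 0.0]]
```

Gripped (gap 62.7 mm). Next is the lift, then the carry to the spare stand at (0.4342, 0.0094).

>>> arm_command(plan=[[[0, -3, 0, 0], [0, -10, 0, 0], [0, -22, 0, 0], [0, -38, 0, 0], [0, -55, 0, 0], [0, -72, 0, 0], [0, -88, 0, 0], [0, -96, 0, 0], [0, -100, 0, 0], [0, -100, 0, 0]]])

```text
time: 5.3
tool_pos: [0.6239, 0.205, 0.1328]
orientation: [0.707, -0.707, -0.0, -0.0]
force: [0.2, 0.6, -1.3]
finger_gap: 0.0627
```

>>> arm_command(plan=[[[-10, 0, -10, 0], [-30, 0, -31, 0], [-58, 0, -60, 0], [-88, 0, -91, 0], [-118, 0, -122, 0], [-146, 0, -151, 0], [-170, 0, -175, 0], [-184, 0, -190, 0], [-189, 0, -195, 0], [-189, 0, -195, 0]]])

```text
time: 6.3
tool_pos: [0.4343, 0.0098, 0.1321]
orientation: [0.707, -0.707, 0.001, -0.0]
force: [0.2, 0.3, -1.1]
finger_gap: 0.0626
```

```bash
python3 m.py .4342,.0094,.034; python3 look.py 2
```

```text
t 6.3 pos [0.4343 0.0098 0.1321] gap 0.0626 F [ 0.2  0.3 -1.1] q6 [-0.24 -0.2   2.15  0.    1.19 -1.81]
R cols [[1.0, -0.001, 0.001], [-0.001, 0.0, 1.0], [-0.001, -1.0, 0.0]]
.4342,.0094,.034 -> shift mm [-0.1 98.1 -0.4]
```

View pics/b2.png

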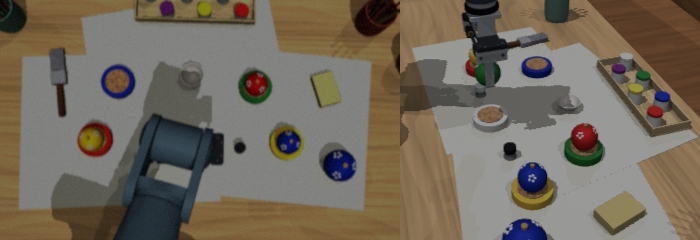

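The side view shows the green globe held above the white stand, and the blue stand's cork is now bare. Lowering.

>>> arm_command(plan=[[[0, 10, 0, 0], [0, 28, 0, 0], [0, 48, 0, 0], [0, 66, 0, 0], [0, 80, 0, 0], [0, 90, 0, 0], [0, 94, 0, 0], [0, 96, 0, 0], [0, 98, 0, 0], [0, 99, 0, 0]]])

```text
time: 7.4
tool_pos: [0.4353, 0.0099, 0.0339]
orientation: [-0.707, 0.707, 0.0, 0.0]
force: [-0.3, -0.2, -1.1]
finger_gap: 0.0624
```

```bash
python3 m.py .4342,.0094,.0325
python3 - <<'E'
from h import *
d,W=cloud("side"); h=hsv(d)
for nm,(d,W) in {"side":(d,W),"top":cloud("top")}.items():
    h=hsv(d);near=np.hypot(W[...,0]-.622,W[...,1]-.2045)<.06
    m=near&(W[...,2]>.012);Q=W[m]
    hull=cv2.convexHull((Q[:,:2]*1e4).astype(np.float32))/1e4
    print(nm,cv2.minEnclosingCircle(hull.astype(np.float32)),Q[:,:2].mean(0), np.median(Q[:,2]))
E
```

```text
t 7.4 pos [0.4353 0.0099 0.0339] gap 0.0624 F [-0.3 -0.2 -1.1] q6 [-0.24 -0.02  2.2  -0.    0.96 -1.81]
R cols [[1.0, 0.001, 0.0], [-0.0, -0.0, 1.0], [0.001, -1.0, -0.0]]
.4342,.0094,.0325 -> shift mm [-1.1  1.4 -0.5]
side ((0.6238936185836792, 0.20749326050281525), 0.048168573528528214) [0.62174645 0.19958916] 0.025960187174239573
top ((0.6218902468681335, 0.20708803832530975), 0.046036288142204285) [0.62105944 0.2062355 ] 0.02382724054240995
```

>>> arm_command(plan=[[[-1, 0.5, 0, 0], [-1, 1, 0, 0], [-1, 1.5, 0, 0], [-1, 2, 0, 0], [-1, 2, 0, 0], [-1, 2, 0, 0], [-1, 2, 0, 0], [-1, 2, 0, 0], [-1, 2, 0, 0], [-1, 2, 0, 0]]])

```text
time: 8.5
tool_pos: [0.4339, 0.0099, 0.0323]
orientation: [-0.707, 0.707, -0.0, -0.0]
force: [-3.5, 0.5, 7.6]
finger_gap: 0.0626
```

Contact at 7.6 N: it's set down. Releasing and rising.

>>> arm_command(plan=[[[0, 0, 0, 0], [0, 0, 0, 0], [0, 0, 0, 0], [0, 0, 0, 0], [0, 0, 0, 0], [0, 0, 0, 0], [0, 0, 0, 0], [0, 0, 0, 0], [0, 0, 0, 0], [0, 0, 0, 0]]], claw=-1)

```text
time: 9.5
tool_pos: [0.4337, 0.01, 0.0315]
orientation: [-0.707, 0.707, -0.0, 0.0]
force: [-0.7, -0.2, -0.2]
finger_gap: 0.0942
```

>>> arm_command(plan=[[[0, -5, 0, 0], [0, -20, 0, 0], [0, -40, 0, 0], [0, -60, 0, 0], [0, -80, 0, 0], [0, -100, 0, 0], [0, -120, 0, 0], [0, -140, 0, 0], [0, -148, 0, 0], [0, -148, 0, 0]]])

```text
time: 10.5
tool_pos: [0.4345, 0.0098, 0.1807]
orientation: [-0.707, 0.707, 0.001, 0.001]
force: [0.3, -0.1, -0.2]
finger_gap: 0.0941
```

```bash
python3 m.py .466,-.2583,.18; python3 look.py 3
```

```text
t 10.5 pos [0.4345 0.0098 0.1807] gap 0.0941 F [ 0.3 -0.1 -0.2] q6 [-0.24 -0.27  2.11  0.    1.29 -1.81]
R cols [[1.0, 0.003, 0.0], [-0.0, -0.001, 1.0], [0.003, -1.0, -0.001]]
.466,-.2583,.18 -> shift mm [  31.5    1.  -268.1]
```

View pics/b3.png

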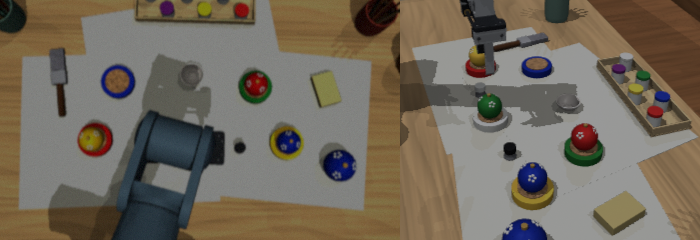

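The green globe stands on the white stand (side view about (490,110) in the crop). The small blue globe on the yellow stand is next.

>>> arm_command(plan=[[[2, 0, -15, 0], [7, 0, -45, 0], [12, 0, -85, 0], [17, 0, -125, 0], [22, 0, -165, 0], [26, 0, -205, 0], [30, 0, -238, 0], [31, 0, -258, 0], [32, 0, -268, 0], [32, 0, -268, 0]]])

```text
time: 11.6
tool_pos: [0.4654, -0.2581, 0.1787]
orientation: [0.707, -0.707, 0.001, 0.0]
force: [-0.5, -0.6, -0.2]
finger_gap: 0.0941
```

```bash
python3 m.py .466,-.2583,.032
```

```text
t 11.6 pos [ 0.4654 -0.2581  0.1787] gap 0.0941 F [-0.5 -0.6 -0.2] q6 [-0.72 -0.    1.88  0.    1.27 -2.29]
R cols [[1.0, -0.001, 0.001], [-0.001, 0.001, 1.0], [-0.001, -1.0, 0.001]]
.466,-.2583,.032 -> shift mm [  0.7 146.7  -0.4]
```

>>> arm_command(plan=[[[0, 10, 0, 0], [0, 30, 0, 0], [0, 55, 0, 0], [0, 80, 0, 0], [0, 105, 0, 0], [0, 125, 0, 0], [0, 138, 0, 0], [0, 144, 0, 0], [0, 147, 0, 0], [0, 147, 0, 0]]])

```text
time: 12.6
tool_pos: [0.466, -0.258, 0.0329]
orientation: [-0.707, 0.707, 0.0, 0.0]
force: [-1.4, 0.5, 0.5]
finger_gap: 0.0939
```

>>> arm_command(plan=[[[0, 0, 0, 0], [0, 0, 0, 0], [0, 0, 0, 0], [0, 0, 0, 0], [0, 0, 0, 0], [0, 0, 0, 0], [0, 0, 0, 0], [0, 0, 0, 0], [0, 0, 0, 0], [0, 0, 0, 0]]], claw=1)

```text
time: 13.6
tool_pos: [0.4659, -0.2582, 0.0327]
orientation: [-0.707, 0.707, 0.0, 0.0]
force: [-1.1, -0.1, 3.8]
finger_gap: 0.0626
```

>>> arm_command(plan=[[[0, -3, 0, 0], [0, -10, 0, 0], [0, -25, 0, 0], [0, -42, 0, 0], [0, -62, 0, 0], [0, -82, 0, 0], [0, -100, 0, 0], [0, -114, 0, 0], [0, -120, 0, 0], [0, -120, 0, 0]]])

```text
time: 14.6
tool_pos: [0.4661, -0.2583, 0.1535]
orientation: [-0.707, 0.708, 0.0, 0.001]
force: [0.6, 0.1, -1.2]
finger_gap: 0.063
```

```bash
python3 m.py .6222,.206,.15; python3 look.py 4
```

```text
t 14.6 pos [ 0.4661 -0.2583  0.1535] gap 0.063 F [ 0.6  0.1 -1.2] q6 [-0.72  0.02  1.9  -0.    1.21 -2.29]
R cols [[1.0, 0.001, 0.0], [-0.0, -0.001, 1.0], [0.001, -1.0, -0.001]]
.6222,.206,.15 -> shift mm [156.    3.2 464.3]
```

View pics/b4.png

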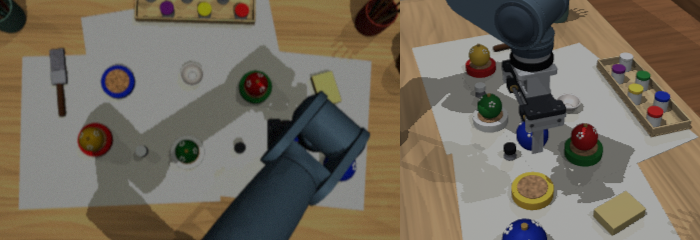

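The blue globe is lifted and the yellow stand is bare. Carrying it to the blue stand, in two legs.

>>> arm_command(plan=[[[3, 0, 10, 0], [12, 0, 35, 0], [24, 0, 70, 0], [36, 0, 108, 0], [49, 0, 146, 0], [62, 0, 184, 0], [75, 0, 222, 0], [87, 0, 260, 0], [100, 0, 298, 0], [113, 0, 335, 0]]])

```text
time: 15.7
tool_pos: [0.5783, 0.0795, 0.1514]
orientation: [0.707, -0.707, 0.0, 0.001]
force: [-0.4, -0.8, -1.2]
finger_gap: 0.0624
```

```bash
python3 m.py .6222,.206,.15
```

```text
t 15.7 pos [0.5783 0.0795 0.1514] gap 0.0624 F [-0.4 -0.8 -1.2] q6 [-0.06  0.15  1.77  0.    1.22 -1.63]
R cols [[1.0, -0.002, -0.0], [0.0, 0.0, 1.0], [-0.002, -1.0, 0.0]]
.6222,.206,.15 -> shift mm [ 44.    1.4 126.5]
```

>>> arm_command(plan=[[[11, 0, 32, 0], [22, 0, 64, 0], [32, 0, 92, 0], [40, 0, 114, 0], [43, 0, 125, 0], [44, 0, 128, 0], [44, 0, 128, 0], [44, 15, 128, 0], [44, 40, 128, 0], [44, 65, 128, 0]]])

```text
time: 16.7
tool_pos: [0.6226, 0.2038, 0.0861]
orientation: [-0.707, 0.707, -0.001, 0.001]
force: [-0.0, -0.2, -0.8]
finger_gap: 0.0627
```

```bash
python3 m.py .6222,.206,.0335
```

```text
t 16.7 pos [0.6226 0.2038 0.0861] gap 0.0627 F [-0.  -0.2 -0.8] q6 [ 0.14  0.38  1.62 -0.    1.14 -1.43]
R cols [[1.0, 0.0, 0.002], [-0.002, -0.0, 1.0], [0.0, -1.0, -0.0]]
.6222,.206,.0335 -> shift mm [-0.4 52.6  2.2]
```

>>> arm_command(plan=[[[0, 15, 2, 0], [0, 30, 2, 0], [0, 41, 2, 0], [0, 47, 2, 0], [0, 50, 2, 0], [0, 51, 2, 0], [0, 52, 2, 0], [0, 52.5, 2, 0], [0, 53, 2, 0], [0, 53, 2, 0]]])

```text
time: 17.7
tool_pos: [0.6229, 0.207, 0.0347]
orientation: [0.707, -0.707, -0.0, -0.0]
force: [-0.0, -0.6, -1.0]
finger_gap: 0.0628
```

>>> arm_command(plan=[[[0, 0.5, 0, 0], [0, 1, 0, 0], [0, 1.5, 0, 0], [0, 2, 0, 0], [0, 2, 0, 0], [0, 2, 0, 0], [0, 2, 0, 0], [0, 2, 0, 0], [0, 2, 0, 0], [0, 2, 0, 0]]])

```text
time: 18.7
tool_pos: [0.6229, 0.207, 0.0327]
orientation: [-0.707, 0.707, -0.0, 0.0]
force: [-1.5, -0.7, 4.6]
finger_gap: 0.0626
```

Contact. Releasing and rising, then on to the yellow globe on the red stand.

>>> arm_command(plan=[[[0, 0, 0, 0], [0, 0, 0, 0], [0, 0, 0, 0], [0, 0, 0, 0], [0, 0, 0, 0], [0, 0, 0, 0], [0, 0, 0, 0], [0, 0, 0, 0], [0, 0, 0, 0], [0, 0, 0, 0]]], claw=-1)

```text
time: 19.7
tool_pos: [0.6228, 0.207, 0.0325]
orientation: [0.707, -0.707, 0.0, -0.0]
force: [0.1, 0.2, -0.1]
finger_gap: 0.094
```

>>> arm_command(plan=[[[0, -5, 0, 0], [0, -20, 0, 0], [0, -40, 0, 0], [0, -60, 0, 0], [0, -80, 0, 0], [0, -100, 0, 0], [0, -120, 0, 0], [0, -140, 0, 0], [0, -148, 0, 0], [0, -148, 0, 0]]])

```text
time: 20.7
tool_pos: [0.6238, 0.2072, 0.1829]
orientation: [0.707, -0.707, -0.001, -0.001]
force: [-0.2, 0.1, 0.3]
finger_gap: 0.094
```

```bash
python3 m.py .4612,.261,.18; python3 look.py 5;  python3 - <<'E'
from h import *
for nm in("side","top"):
    d,W=cloud(nm)
    near=np.hypot(W[...,0]-.4652,W[...,1]+.2605)<.06
    m=near&(W[...,2]>.012)&(W[...,2]<.035);Q=W[m]
    hull=cv2.convexHull((Q[:,:2]*1e4).astype(np.float32))/1e4
    print(nm,cv2.minEnclosingCircle(hull.astype(np.float32)))
E
```

```text
t 20.7 pos [0.6238 0.2072 0.1829] gap 0.094 F [-0.2  0.1  0.3] q6 [ 0.15  0.28  1.56  0.    1.3  -1.42]
R cols [[1.0, 0.004, 0.0], [-0.0, 0.001, 1.0], [0.004, -1.0, 0.001]]
.4612,.261,.18 -> shift mm [-162.6    2.3   53.8]
side ((0.4664006531238556, -0.26003357768058777), 0.04711197316646576)
top ((0.46412432193756104, -0.260763943195343), 0.04643950238823891)
```

View pics/b5.png

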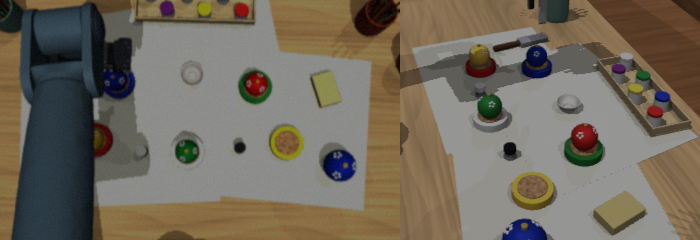

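The blue globe stands on the blue stand (crop about (537,60)).

>>> arm_command(plan=[[[-10, 0, 3, 0], [-30, 0, 10, 0], [-58, 0, 19, 0], [-86, 0, 28, 0], [-112, 0, 37, 0], [-136, 0, 45, 0], [-152, 0, 50, 0], [-160, 0, 53, 0], [-162, 0, 54, 0], [-162, 0, 54, 0]]])

```text
time: 21.9
tool_pos: [0.4611, 0.261, 0.1805]
orientation: [0.707, -0.707, -0.0, -0.0]
force: [-0.5, 0.3, -0.1]
finger_gap: 0.0943
```

```bash
python3 m.py .4612,.261,.032
```

```text
t 21.9 pos [0.4611 0.261  0.1805] gap 0.0943 F [-0.5  0.3 -0.1] q6 [ 0.3  -0.01  1.89 -0.    1.27 -1.27]
R cols [[1.0, 0.0, 0.0], [-0.0, 0.0, 1.0], [0.0, -1.0, 0.0]]
.4612,.261,.032 -> shift mm [  0.  148.5   0. ]
```

>>> arm_command(plan=[[[0, 10, 0, 0], [0, 30, 0, 0], [0, 55, 0, 0], [0, 80, 0, 0], [0, 105, 0, 0], [0, 125, 0, 0], [0, 138, 0, 0], [0, 145, 0, 0], [0, 148, 0, 0], [0, 148, 0, 0]]])

```text
time: 22.9
tool_pos: [0.4613, 0.261, 0.0327]
orientation: [0.707, -0.707, -0.0, -0.0]
force: [0.3, 0.2, 0.8]
finger_gap: 0.0942
```

>>> arm_command(plan=[[[0, 0, 0, 0], [0, 0, 0, 0], [0, 0, 0, 0], [0, 0, 0, 0], [0, 0, 0, 0], [0, 0, 0, 0], [0, 0, 0, 0], [0, 0, 0, 0], [0, 0, 0, 0], [0, 0, 0, 0]]], claw=1)

```text
time: 23.9
tool_pos: [0.461, 0.2611, 0.0328]
orientation: [0.707, -0.707, -0.0, -0.0]
force: [-0.5, 1.4, 4.5]
finger_gap: 0.0622
```

>>> arm_command(plan=[[[0, -3, 0, 0], [0, -10, 0, 0], [0, -25, 0, 0], [0, -42, 0, 0], [0, -62, 0, 0], [0, -82, 0, 0], [0, -100, 0, 0], [0, -114, 0, 0], [0, -120, 0, 0], [0, -120, 0, 0]]])

```text
time: 24.9
tool_pos: [0.4613, 0.2611, 0.1535]
orientation: [0.707, -0.707, -0.001, -0.001]
force: [0.5, 0.6, -0.3]
finger_gap: 0.0624
```

```bash
python3 m.py .4653,-.2604,.15; python3 look.py 6
```

```text
t 24.9 pos [0.4613 0.2611 0.1535] gap 0.0624 F [ 0.5  0.6 -0.3] q6 [ 0.3   0.02  1.91  0.    1.21 -1.27]
R cols [[1.0, 0.002, 0.0], [-0.0, 0.001, 1.0], [0.002, -1.0, 0.001]]
.4653,-.2604,.15 -> shift mm [   4.1    3.2 -521.5]
```

View pics/b6.png

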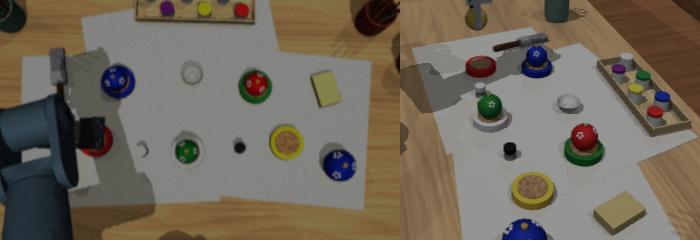

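The yellow globe is held high and the red stand is bare. Carrying it to the yellow stand; it passes 55 mm above the green globe's stud.

>>> arm_command(plan=[[[0, 0, -10, 0], [0, 0, -35, 0], [1, 0, -70, 0], [1, 0, -108, 0], [2, 0, -146, 0], [2, 0, -184, 0], [2, 0, -222, 0], [3, 0, -260, 0], [3, 0, -298, 0], [3, 0, -335, 0]]])

```text
time: 26.0
tool_pos: [0.4627, -0.0759, 0.1517]
orientation: [0.707, -0.707, 0.001, 0.0]
force: [1.5, -0.6, -0.9]
finger_gap: 0.0621
```

>>> arm_command(plan=[[[0, 0, -37, 0], [0, 0, -74, 0], [1, 0, -110, 0], [1, 0, -142, 0], [1, 0, -166, 0], [1, 0, -180, 0], [1, 0, -186, 0], [1, 5, -186, 0], [1, 20, -186, 0], [1, 40, -186, 0]]])

```text
time: 27.0
tool_pos: [0.4651, -0.2592, 0.1118]
orientation: [-0.707, 0.707, 0.001, -0.0]
force: [0.9, -0.4, -1.1]
finger_gap: 0.0621
```

```bash
python3 m.py .4653,-.2604,.0335
```

```text
t 27.0 pos [ 0.4651 -0.2592  0.1118] gap 0.0621 F [ 0.9 -0.4 -1.1] q6 [-0.72  0.08  1.93  0.    1.13 -2.29]
R cols [[1.0, 0.001, -0.001], [0.001, -0.001, 1.0], [0.001, -1.0, -0.001]]
.4653,-.2604,.0335 -> shift mm [ 0.2 78.3 -1.2]
```

>>> arm_command(plan=[[[0, 20, -1, 0], [0, 40, -1, 0], [0, 56, -1, 0], [0, 66, -1, 0], [0, 72, -1, 0], [0, 75, -1, 0], [0, 77, -1, 0], [0, 78, -1, 0], [0, 78, -1, 0], [0, 78, -1, 0]]])

```text
time: 28.0
tool_pos: [0.465, -0.2613, 0.0349]
orientation: [-0.707, 0.707, 0.0, 0.0]
force: [-0.7, -0.7, -0.4]
finger_gap: 0.0627
```

>>> arm_command(plan=[[[0, 0.5, 0, 0], [0, 1, 0, 0], [0, 1.5, 0, 0], [0, 2, 0, 0], [0, 2, 0, 0], [0, 2, 0, 0], [0, 2, 0, 0], [0, 2, 0, 0], [0, 2, 0, 0], [0, 2, 0, 0]]])

```text
time: 29.0
tool_pos: [0.4648, -0.2611, 0.0327]
orientation: [-0.707, 0.707, -0.0, 0.0]
force: [-1.9, 1.3, 4.9]
finger_gap: 0.0618
```

Contact. Release.

>>> arm_command(plan=[[[0, 0, 0, 0], [0, 0, 0, 0], [0, 0, 0, 0], [0, 0, 0, 0], [0, 0, 0, 0], [0, 0, 0, 0], [0, 0, 0, 0], [0, 0, 0, 0], [0, 0, 0, 0], [0, 0, 0, 0]]], claw=-1)

```text
time: 30.0
tool_pos: [0.4647, -0.261, 0.0325]
orientation: [-0.707, 0.707, -0.0, 0.0]
force: [-0.7, -0.2, 0.4]
finger_gap: 0.094
```

>>> arm_command(plan=[[[0, -5, 0, 0], [0, -20, 0, 0], [0, -40, 0, 0], [0, -60, 0, 0], [0, -80, 0, 0], [0, -100, 0, 0], [0, -120, 0, 0], [0, -140, 0, 0], [0, -148, 0, 0], [0, -148, 0, 0]]])

```text
time: 31.0
tool_pos: [0.4655, -0.2617, 0.1826]
orientation: [-0.706, 0.708, 0.001, 0.001]
force: [1.8, -0.6, -0.4]
finger_gap: 0.0943
```

```bash
python3 m.py .6195,-.1705,.18; python3 look.py 7;  python3 - <<'E'
from h import *
for nm in("side","top"):
    d,W=cloud(nm)
    near=np.hypot(W[...,0]-.4622,W[...,1]-.2585)<.06
    m=near&(W[...,2]>.012)&(W[...,2]<.035);Q=W[m]
    hull=cv2.convexHull((Q[:,:2]*1e4).astype(np.float32))/1e4
    print(nm,cv2.minEnclosingCircle(hull.astype(np.float32)))
E
```

```text
t 31.0 pos [ 0.4655 -0.2617  0.1826] gap 0.0943 F [ 1.8 -0.6 -0.4] q6 [-0.72 -0.01  1.88 -0.    1.27 -2.3 ]
R cols [[1.0, 0.003, 0.0], [-0.0, -0.003, 1.0], [0.003, -1.0, -0.003]]
.6195,-.1705,.18 -> shift mm [154.    2.8  91.2]
side ((0.4622023105621338, 0.2597242593765259), 0.04878262057900429)
top ((0.4608645439147949, 0.26049596071243286), 0.046276018023490906)
```

View pics/b7.png

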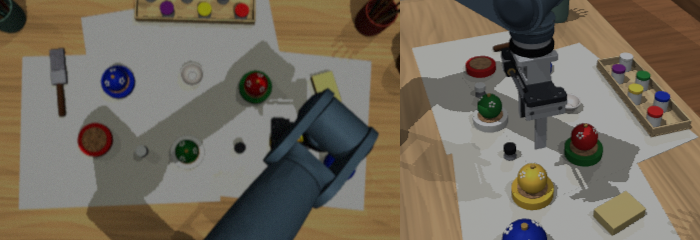

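The yellow globe is on the yellow stand (crop (532,180)). The red globe on the green stand is next.

>>> arm_command(plan=[[[10, 0, 6, 0], [30, 0, 18, 0], [56, 0, 33, 0], [84, 0, 50, 0], [110, 0, 65, 0], [132, 0, 78, 0], [146, 0, 87, 0], [152, 0, 90, 0], [154, 0, 91, 0], [154, 0, 91, 0]]])

```text
time: 32.2
tool_pos: [0.6184, -0.1703, 0.1803]
orientation: [0.707, -0.707, 0.0, -0.0]
force: [0.0, -0.6, -0.5]
finger_gap: 0.0939
```

```bash
python3 m.py .6193,-.1705,.032
```

```text
t 32.2 pos [ 0.6184 -0.1703  0.1803] gap 0.0939 F [ 0.  -0.6 -0.5] q6 [-0.45  0.25  1.6  -0.    1.29 -2.02]
R cols [[1.0, -0.001, 0.001], [-0.001, 0.0, 1.0], [-0.001, -1.0, 0.0]]
.6193,-.1705,.032 -> shift mm [  1.  148.3  -0.2]
```

>>> arm_command(plan=[[[0, 10, 0, 0], [0, 30, 0, 0], [0, 55, 0, 0], [0, 80, 0, 0], [0, 105, 0, 0], [0, 125, 0, 0], [0, 138, 0, 0], [0, 145, 0, 0], [0, 148, 0, 0], [0, 148, 0, 0]]])

```text
time: 33.2
tool_pos: [0.619, -0.1703, 0.0329]
orientation: [-0.707, 0.707, 0.0, 0.0]
force: [0.1, 0.0, 0.3]
finger_gap: 0.0939
```

>>> arm_command(plan=[[[0, 0, 0, 0], [0, 0, 0, 0], [0, 0, 0, 0], [0, 0, 0, 0], [0, 0, 0, 0], [0, 0, 0, 0], [0, 0, 0, 0], [0, 0, 0, 0], [0, 0, 0, 0], [0, 0, 0, 0]]], claw=1)

```text
time: 34.2
tool_pos: [0.6189, -0.1701, 0.0328]
orientation: [-0.707, 0.707, 0.0, 0.0]
force: [-0.4, 1.0, 3.4]
finger_gap: 0.0623
```

>>> arm_command(plan=[[[0, -3, 0, 0], [0, -10, 0, 0], [0, -25, 0, 0], [0, -42, 0, 0], [0, -62, 0, 0], [0, -82, 0, 0], [0, -100, 0, 0], [0, -114, 0, 0], [0, -120, 0, 0], [0, -120, 0, 0]]])

```text
time: 35.2
tool_pos: [0.6193, -0.1703, 0.1539]
orientation: [-0.707, 0.707, 0.001, 0.001]
force: [0.3, -0.2, -0.1]
finger_gap: 0.062
```

```bash
python3 m.py .4618,.2593,.15; python3 look.py 8
```

```text
t 35.2 pos [ 0.6193 -0.1703  0.1539] gap 0.062 F [ 0.3 -0.2 -0.1] q6 [-0.44  0.27  1.62 -0.    1.24 -2.02]
R cols [[1.0, 0.002, 0.0], [-0.0, -0.001, 1.0], [0.002, -1.0, -0.001]]
.4618,.2593,.15 -> shift mm [-157.6    3.2  429.6]
```

View pics/b8.png

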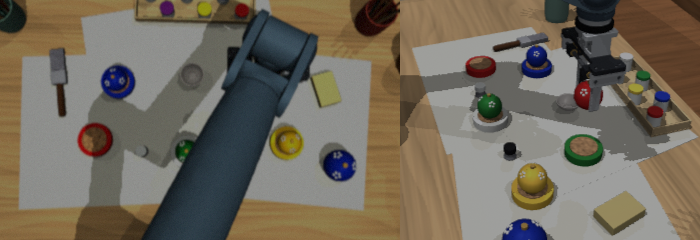

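Red is held and the green stand is bare. Carrying it to the red stand.

>>> arm_command(plan=[[[-4, 0, 10, 0], [-12, 0, 34, 0], [-25, 0, 68, 0], [-38, 0, 104, 0], [-51, 0, 140, 0], [-64, 0, 176, 0], [-78, 0, 212, 0], [-91, 0, 248, 0], [-104, 0, 284, 0], [-117, 0, 320, 0]]])

```text
time: 36.3
tool_pos: [0.4999, 0.1517, 0.1516]
orientation: [0.707, -0.707, 0.001, 0.001]
force: [1.1, 0.2, -0.3]
finger_gap: 0.0623
```

>>> arm_command(plan=[[[-13, 0, 34, 0], [-25, 0, 66, 0], [-34, 0, 90, 0], [-39, 0, 104, 0], [-41, 0, 110, 0], [-41, 0, 110, 0], [-41, 5, 110, 0], [-41, 15, 110, 0], [-41, 30, 110, 0], [-41, 40, 110, 0]]])

```text
time: 37.3
tool_pos: [0.4601, 0.2591, 0.1102]
orientation: [-0.707, 0.707, -0.001, -0.0]
force: [0.3, 0.4, -0.6]
finger_gap: 0.0623
```

```bash
python3 m.py .4618,.2593,.0335
```

```text
t 37.3 pos [0.4601 0.2591 0.1102] gap 0.0623 F [ 0.3  0.4 -0.6] q6 [ 0.3   0.07  1.94 -0.    1.13 -1.27]
R cols [[1.0, -0.002, 0.001], [-0.001, -0.001, 1.0], [-0.002, -1.0, -0.001]]
.4618,.2593,.0335 -> shift mm [ 1.9 76.7  0.2]
```

>>> arm_command(plan=[[[1, 20, 0, 0], [1, 40, 0, 0], [1, 56, 0, 0], [1, 66, 0, 0], [1, 72, 0, 0], [1, 75, 0, 0], [1, 76, 0, 0], [1, 77, 0, 0], [1, 77, 0, 0], [1, 77, 0, 0]]])

```text
time: 38.3
tool_pos: [0.4621, 0.2601, 0.0359]
orientation: [0.707, -0.707, -0.0, -0.0]
force: [-0.1, -0.9, -1.3]
finger_gap: 0.0621
```

>>> arm_command(plan=[[[0, 0.5, 0, 0], [0, 1, 0, 0], [0, 1.5, 0, 0], [0, 2, 0, 0], [0, 2, 0, 0], [0, 2, 0, 0], [0, 2, 0, 0], [0, 2, 0, 0], [0, 2, 0, 0], [0, 2, 0, 0]]])

```text
time: 39.3
tool_pos: [0.4618, 0.26, 0.0335]
orientation: [-0.707, 0.707, -0.0, 0.0]
force: [0.2, -0.2, -0.3]
finger_gap: 0.0624
```

No contact yet, so 1 mm lower.

>>> arm_command(plan=[[[0, 0.3, 0, 0], [0, 0.6, 0, 0], [0, 0.9, 0, 0], [0, 1, 0, 0], [0, 1, 0, 0], [0, 1, 0, 0], [0, 1, 0, 0], [0, 1, 0, 0], [0, 1, 0, 0], [0, 1, 0, 0]]])

```text
time: 40.3
tool_pos: [0.4619, 0.26, 0.0327]
orientation: [-0.707, 0.707, -0.0, 0.0]
force: [-2.6, -1.2, 5.3]
finger_gap: 0.0624
```

>>> arm_command(plan=[[[0, 0, 0, 0], [0, 0, 0, 0], [0, 0, 0, 0], [0, 0, 0, 0], [0, 0, 0, 0], [0, 0, 0, 0], [0, 0, 0, 0], [0, 0, 0, 0], [0, 0, 0, 0], [0, 0, 0, 0]]], claw=-1)

```text
time: 41.3
tool_pos: [0.4618, 0.26, 0.0324]
orientation: [-0.707, 0.707, -0.0, 0.0]
force: [0.4, -0.9, 0.2]
finger_gap: 0.0938
```

>>> arm_command(plan=[[[0, -5, 0, 0], [0, -20, 0, 0], [0, -40, 0, 0], [0, -60, 0, 0], [0, -80, 0, 0], [0, -100, 0, 0], [0, -120, 0, 0], [0, -140, 0, 0], [0, -148, 0, 0], [0, -148, 0, 0]]])

```text
time: 42.3
tool_pos: [0.4627, 0.2603, 0.1826]
orientation: [0.707, -0.707, -0.001, -0.001]
force: [-0.2, -0.1, -0.7]
finger_gap: 0.0942
```

```bash
python3 look.py 9;  python3 - <<'E'
from h import *
for nm in("side","top"):
    d,W=cloud(nm)
    near=np.hypot(W[...,0]-.618,W[...,1]+.1745)<.06
    m=near&(W[...,2]>.012)&(W[...,2]<.035);Q=W[m]
    hull=cv2.convexHull((Q[:,:2]*1e4).astype(np.float32))/1e4
    print(nm,cv2.minEnclosingCircle(hull.astype(np.float32)))
    near=np.hypot(W[...,0]-.434,W[...,1]-.01)<.05
    Q=W[near&(W[...,2]>.045)&cmask(hsv(d),'green')]
    f=lambda q:np.linalg.norm(Q-q[:3],axis=1)-q[3]
    s=least_squares(f,[*Q.mean(0)[:2],.055,.03],loss='soft_l1',f_scale=.002);print('green sph',s.x.round(4))
E
python3 m.py .4342,.0099,.18
```

```text
side ((0.6210442185401917, -0.17376595735549927), 0.04752054437994957)
green sph [0.4353 0.0098 0.0551 0.0304]
top ((0.6181169748306274, -0.17368626594543457), 0.0464714951813221)
green sph [0.4335 0.0096 0.0531 0.0307]
t 42.5 pos [0.461  0.2597 0.1792] gap 0.0938 F [-0.   0.5 -0.4] q6 [ 0.3  -0.01  1.89 -0.    1.27 -1.27]
R cols [[1.0, -0.002, 0.0], [-0.0, -0.001, 1.0], [-0.002, -1.0, -0.001]]
.4342,.0099,.18 -> shift mm [ -26.8   -0.5 -249.8]
```

View pics/b9.png

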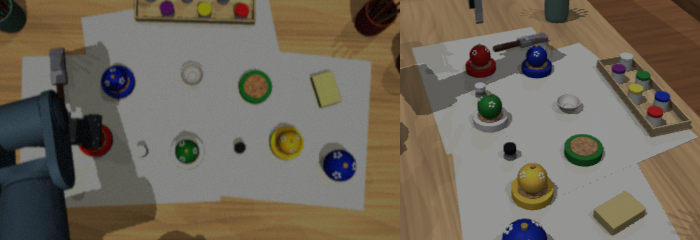

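Red is on the red stand (crop (480,60)). The last move is the green globe from the spare stand to the green stand at (0.619, -0.1738).

>>> arm_command(plan=[[[-2, 0, -12, 0], [-5, 0, -38, 0], [-9, 0, -75, 0], [-13, 0, -113, 0], [-17, 0, -151, 0], [-21, 0, -189, 0], [-25, 0, -222, 0], [-27, 0, -242, 0], [-27, 0, -250, 0], [-27, 0, -250, 0]]])

```text
time: 43.5
tool_pos: [0.4344, 0.0092, 0.1801]
orientation: [0.707, -0.707, 0.001, -0.001]
force: [-0.6, -0.1, 0.0]
finger_gap: 0.0944
```

```bash
python3 m.py .4344,.0098,.032
```

```text
t 43.5 pos [0.4344 0.0092 0.1801] gap 0.0944 F [-0.6 -0.1  0. ] q6 [-0.24 -0.26  2.11  0.    1.3  -1.81]
R cols [[1.0, -0.001, 0.002], [-0.002, 0.0, 1.0], [-0.001, -1.0, 0.0]]
.4344,.0098,.032 -> shift mm [  0.  148.1   0.5]
```

>>> arm_command(plan=[[[0, 10, 0, 0], [0, 30, 0, 0], [0, 55, 0, 0], [0, 80, 0, 0], [0, 105, 0, 0], [0, 125, 0, 0], [0, 138, 0, 0], [0, 145, 0, 0], [0, 148, 0, 0], [0, 148, 0, 0]]])

```text
time: 44.5
tool_pos: [0.4347, 0.0104, 0.0323]
orientation: [0.707, -0.707, -0.0, 0.0]
force: [0.9, -0.6, 0.5]
finger_gap: 0.0944
```

>>> arm_command(plan=[[[0, 0, 0, 0], [0, 0, 0, 0], [0, 0, 0, 0], [0, 0, 0, 0], [0, 0, 0, 0], [0, 0, 0, 0], [0, 0, 0, 0], [0, 0, 0, 0], [0, 0, 0, 0], [0, 0, 0, 0]]], claw=1)

```text
time: 45.5
tool_pos: [0.435, 0.0099, 0.0327]
orientation: [-0.707, 0.707, 0.0, 0.0]
force: [-1.2, -0.8, 4.0]
finger_gap: 0.0628
```

>>> arm_command(plan=[[[0, -3, 0, 0], [0, -10, 0, 0], [0, -25, 0, 0], [0, -42, 0, 0], [0, -62, 0, 0], [0, -82, 0, 0], [0, -100, 0, 0], [0, -114, 0, 0], [0, -120, 0, 0], [0, -120, 0, 0]]])

```text
time: 46.5
tool_pos: [0.4351, 0.0099, 0.1531]
orientation: [-0.707, 0.707, 0.0, 0.001]
force: [-0.0, -0.0, -1.0]
finger_gap: 0.063
```

```bash
python3 m.py .619,-.1738,.15
```

```text
t 46.5 pos [0.4351 0.0099 0.1531] gap 0.063 F [-0. -0. -1.] q6 [-0.24 -0.23  2.13 -0.    1.24 -1.81]
R cols [[1.0, 0.001, 0.0], [-0.0, -0.0, 1.0], [0.001, -1.0, -0.0]]
.619,-.1738,.15 -> shift mm [ 183.9    3.4 -183.7]
```

>>> arm_command(plan=[[[10, 0, -10, 0], [30, 0, -30, 0], [58, 0, -58, 0], [88, 0, -88, 0], [118, 0, -118, 0], [146, 0, -146, 0], [168, 0, -168, 0], [180, 0, -180, 0], [184, 0, -184, 0], [184, 0, -184, 0]]])

```text
time: 47.5
tool_pos: [0.6184, -0.1746, 0.1509]
orientation: [0.707, -0.707, 0.001, 0.0]
force: [-0.3, 0.6, -1.1]
finger_gap: 0.0625
```

```bash
python3 m.py .619,-.1738,.034
```

```text
t 47.5 pos [ 0.6184 -0.1746  0.1509] gap 0.0625 F [-0.3  0.6 -1.1] q6 [-0.45  0.28  1.62 -0.    1.24 -2.02]
R cols [[1.0, -0.002, 0.001], [-0.001, 0.001, 1.0], [-0.002, -1.0, 0.001]]
.619,-.1738,.034 -> shift mm [  0.8 116.9   0.7]
```

>>> arm_command(plan=[[[0, 10, 0, 0], [0, 30, 0, 0], [0, 52, 0, 0], [0, 74, 0, 0], [0, 92, 0, 0], [0, 105, 0, 0], [0, 112, 0, 0], [0, 115, 0, 0], [0, 117, 0, 0], [0, 117, 0, 0]]])

```text
time: 48.5
tool_pos: [0.6192, -0.1743, 0.0361]
orientation: [-0.707, 0.707, 0.0, 0.0]
force: [-0.0, 0.0, -1.0]
finger_gap: 0.0626
```

>>> arm_command(plan=[[[0, 0.5, 0, 0], [0, 1, 0, 0], [0, 1.5, 0, 0], [0, 2, 0, 0], [0, 2, 0, 0], [0, 2, 0, 0], [0, 2, 0, 0], [0, 2, 0, 0], [0, 2, 0, 0], [0, 2, 0, 0]]])

```text
time: 49.5
tool_pos: [0.6187, -0.174, 0.0335]
orientation: [0.707, -0.707, 0.0, -0.0]
force: [-0.7, -0.3, -1.0]
finger_gap: 0.0626
```

>>> arm_command(plan=[[[0, 0.3, 0, 0], [0, 0.6, 0, 0], [0, 0.9, 0, 0], [0, 1.2, 0, 0], [0, 1.2, 0, 0], [0, 1.2, 0, 0], [0, 1.2, 0, 0], [0, 1.2, 0, 0], [0, 1.2, 0, 0], [0, 1.2, 0, 0]]])

```text
time: 50.5
tool_pos: [0.6188, -0.1741, 0.0328]
orientation: [-0.707, 0.707, 0.0, 0.0]
force: [-2.7, 0.3, 5.4]
finger_gap: 0.0628
```

>>> arm_command(plan=[[[0, 0, 0, 0], [0, 0, 0, 0], [0, 0, 0, 0], [0, 0, 0, 0], [0, 0, 0, 0], [0, 0, 0, 0], [0, 0, 0, 0], [0, 0, 0, 0], [0, 0, 0, 0], [0, 0, 0, 0]]], claw=-1)

```text
time: 51.5
tool_pos: [0.6187, -0.174, 0.0323]
orientation: [0.707, -0.707, 0.0, -0.0]
force: [0.0, 0.2, -0.2]
finger_gap: 0.094
```

>>> arm_command(plan=[[[0, -5, 0, 0], [0, -20, 0, 0], [0, -40, 0, 0], [0, -60, 0, 0], [0, -80, 0, 0], [0, -100, 0, 0], [0, -120, 0, 0], [0, -140, 0, 0], [0, -165, 0, 0], [0, -165, 0, 0]]])

```text
time: 52.5
tool_pos: [0.6211, -0.1751, 0.2031]
orientation: [-0.706, 0.709, 0.003, 0.003]
force: [0.4, 0.5, 0.2]
finger_gap: 0.0942
```

>>> arm_command(plan=[[[-18, 0, 18, 0], [-36, 0, 36, 0], [-54, 0, 54, 0], [-72, 0, 72, 0], [-90, 0, 90, 0], [-110, 0, 110, 0], [-130, 0, 130, 0], [-150, 0, 150, 0], [-165, 0, 165, 0], [-170, 0, 170, 0]]])

```text
time: 53.5
tool_pos: [0.4473, -0.0028, 0.1966]
orientation: [0.707, -0.707, -0.0, 0.001]
force: [0.3, -0.1, 0.1]
finger_gap: 0.0941
```

```bash
cat > chk.py <<'E'
from h import *
C={'blue':(.6225,.206),'red':(.4618,.2593),'green':(.619,-.174),'yellow':(.4653,-.2605)}
for nm in("side","top"):
    d,W=cloud(nm)
    for c,a in C.items():
        near=np.hypot(W[...,0]-a[0],W[...,1]-a[1])<.055
        m=near&cmask(hsv(d),c)
        P=W[m&(abs(W[...,2]-.023)<.008)]; Q=W[m&(W[...,2]>.045)]
        if len(P)<80 or len(Q)<80: print(nm,c,'hidden',len(P),len(Q)); continue
        st=circ(cv2.convexHull((P[:,:2]*1e4).astype(np.float32))[:,0]/1e4,.0458)[0]
        f=lambda q:np.linalg.norm(Q-q[:3],axis=1)-q[3]
        s=least_squares(f,[*Q.mean(0)[:2],.055,.03],loss='soft_l1',f_scale=.002).x
        print(nm,c,'stand',st.round(4),'globe',s.round(4),'off mm',(1e3*(s[:2]-st)).round(1),'zmax',Q[:,2].max().round(3))
    a=(.648,.0037);Q=W[(np.hypot(W[...,0]-a[0],W[...,1]-a[1])<.075)&(W[...,2]>.015)]
    hull=cv2.convexHull((Q[:,:2]*1e4).astype(np.float32))/1e4
    print('dish',nm,cv2.minEnclosingCircle(hull.astype(np.float32)))
E
python3 chk.py; python3 look.py 10; python3 m.py
```

```text
side blue stand [0.6229 0.2056] globe [0.6228 0.2069 0.0549 0.0304] off mm [-0.1  1.4] zmax 0.088
side red stand [0.4614 0.2593] globe [0.4632 0.2604 0.0545 0.0308] off mm [1.8 1.1] zmax 0.087
side green stand [ 0.6196 -0.1741] globe [ 0.619  -0.1733  0.054   0.031 ] off mm [-0.6  0.8] zmax 0.087
side yellow stand [ 0.4662 -0.2607] globe [ 0.4656 -0.2602  0.0539  0.0312] off mm [-0.6  0.4] zmax 0.093
dish side ((0.6488122344017029, 0.004402484279125929), 0.0346287339925766)
top blue stand [0.6227 0.2057] globe [0.6208 0.2062 0.0524 0.0312] off mm [-1.9  0.5] zmax 0.088
top red stand [0.4616 0.2597] globe [0.4613 0.2591 0.0525 0.0312] off mm [-0.4 -0.7] zmax 0.087
top green stand [ 0.6186 -0.1728] globe [ 0.6174 -0.1749  0.0527  0.0311] off mm [-1.1 -2.2] zmax 0.086
top yellow stand [ 0.4649 -0.2601] globe [ 0.4635 -0.2619  0.0529  0.0312] off mm [-1.4 -1.7] zmax 0.092
dish top ((0.6464747786521912, 0.003293371992185712), 0.03327389433979988)
t 53.7 pos [ 0.4492 -0.0045  0.1973] gap 0.094 F [-1.  -0.2 -0.4] q6 [-0.26 -0.24  2.06 -0.    1.32 -1.83]
R cols [[1.0, 0.0, 0.0], [-0.0, -0.0, 1.0], [0.0, -1.0, -0.0]]
```

View pics/b10.png

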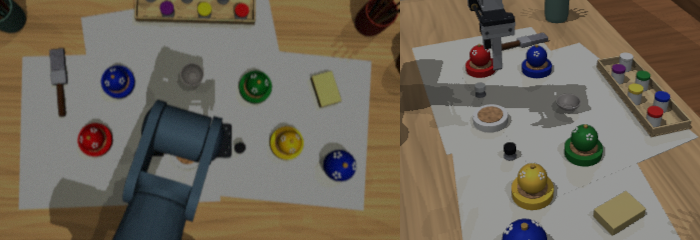

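All four globes match their stands within about 3 mm, the white stand is empty, the dish hasn't moved and the arm is clear. Handing in.

```bash
python3 -c "
from plant import order; print(order.finish_job())"
```

```text
the job is handed in; nothing more can be done
None
```

All four globes are on the stands of their own colour and the job is handed in, at about 54 s of the 136 s allowed. `finish_job()` gave no verdict.

I moved green to the white stand, then blue, yellow and red to their own stands, and last green to its own. I lowered each globe until the wrist force showed contact (5–8 N) before opening the fingers.

**Last checks, both cameras:**
- **Centring:** every globe measured within about 2.5 mm of its stand's centre, against the 12 mm allowed. The two views disagree by 1–2 mm, which is about the calibration error.
- **Upright:** I measured no tilt angle. The globes look upright in the last picture, and their tops and fitted centres are at the right height.
- **White stand:** the last side view shows it empty.
- **Dish:** it is where it started, within about 1 mm.
- **Arm:** the gripper is open and clear of everything.

No check failed.

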